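Ready the gel viewer: knives in their block, amber screen held at the working mark

ROBOT

A 6-joint arm with a two-finger parallel gripper is mounted at the origin on the work surface. World frame = base frame: x ahead of the robot, y to its left, z up, the work surface at z = 0. Lengths are in mm, angles in rad, forces in N, time in s.
With the tool pointing down it reaches from about 350 to 775 mm from the base axis. Payload 7.3 kg.
Tool frame: the origin (TCP) lies at the very end of the fingers, on their centre line; the grasp point (between the pads) lies 19 mm behind it; z points along the fingers, y is the line along which they close (so a half turn about z gives the same grasp; the last joint's range is limited). The gripper opens to 92 mm and grips with 3 to 60 N. Pads are 19 mm wide; open, the fingers measure 130 mm over their backs; the gripper's body (75 mm by 190 mm) begins 47 mm behind the grasp point.
Start: joints at [-1.409, 0.342, 1.524, -0, 1.275, -0.146], TCP at [159.078, -500.339, 226.741] pointing down, gripper open.
Joint ranges: [-2.53, 2.53], [-0.77, 2.02], [0.04, 2.7], [-1, 4.14], [0.28, 2.66], [-3.11, 3.11]. Speed limits (rad/s): [2.57, 2.57, 3.14, 3.14, 3.14, 3.14].

INTERFACE

Orientations are given as [roll, pitch, yaw] about the fixed x, y, z axes, in that order (R = Rz(yaw) Ry(pitch) Rx(roll)).
In Python, from plant import bot gives the robot as it stands.
- The arm moves only by the tool send_rows, never from a script. Its argument "rows" is a list of rows, each an object of numbers: "x", "y", "z": the shift along the tool's x, y, z in units of 0.2 m (1.0 is 0.2 m); "ax", "ay", "az": the turn, a rotation vector about the tool's x, y, z in units of 60 degrees (1.0 is 60 degrees); "jaw": the opening, from -1 (shut) to 1 (fully open), so that 0 is half open. In form: [{"x": .., "y": .., "z": .., "ax": .., "ay": .., "az": .., "jaw": ..}, ...]. A call has exactly 10 rows; each row is the pose to reach, as a shift and turn from the pose commanded when the call began, along the tool's axes at that moment; what a row does not reach only later rows make up. A row lasts 1/8 s, in which the tool goes at most 62.5 mm and 10.7 degrees, less where a joint would pass 70% of its speed; a pose out of reach is approached as far as the arm can. A call with a number of a shift or a turn outside -1 to 1 is refused whole. A call with a gripper value outside its range is refused whole. The fingers move at their own pace and stop on an object; the grip force is fixed at half the most. Time passes only in rows, so rows that repeat a pose let the fingers close, or fill a call up. It gives the time, the measured TCP pose, the force, the opening and the grip force at its end, in the units of the state.
- bot.get_obs(): the state, without advancing time (a new reading comes with each control period).
- bot.capture(name): name is "scene" or "top" or "wrist"; returns (picture, depth): 480x640x3 uint8, red, green, blue; 480x640 float32, mm along the optical axis (not along the pixel's ray), 0 where there is no reading.
- bot.camera_model(name): a dict with "vertical_fov" (degrees; the focal length in pixels is half the picture's height over the tangent of half this angle, whatever the lens; pixels are square), "cx", "cy" (the principal point, pixels), "R" (3x3) and "t" (3): a world point X has camera coordinates R X + t; the wrist camera has in their place "T_tool_cam" (4x4, takes a point from camera to tool coordinates, whose origin is the TCP and whose axes are the flange's). Camera axes: x right, y down, z forward; pixel columns grow to the right and rows downward; lengths in mm; the calibration is good to about 2 mm. A picture is of the moment at which its call begins: read the wrist's pose just before it. camera_model takes no time and is no camera call.
- bot.close_job(): hands the job in; it is judged then, once.
The state is a dict: "time": time; "joint_positions": joint angles; "dq": joint speeds; "tau": joint torques, N m; "tool_pos": TCP position; "tcp_rot": TCP orientation; "contact_force": force on the tool from outside, world axes, zero at the start; "moment": the same for the moment, N m; "grip_width": finger opening in mm; "finger_force": force on a finger pad.
Only numpy, scipy, OpenCV 4.12 (cv2) and the standard library are available. Lean on these libraries where they do the work, as an engineer would, in place of code of your own. Each camera call takes 0.05 s, during which the arm holds its last target. There are 200 camera calls.

TASK

Get the blue-light gel viewer ready for your partner to cut bands: take the two gel knives out of the drying rack and stand them blade down in the two wells of the knife block, fully home, one in each. Then lift the sprung amber screen to the long mark on its hinge cheeks, 35 degrees open, and finish while still holding it there, because it falls shut if let go. Leave the gel scoop in the rack and the beaker, petri dish and cell model where they are.

Things in the scene. Friction and masses are not known exactly. Their poses are not given: they have to be found in the camera images.
- gel_knife_a: gel knife, slender round tool 144 mm long, 45 g. Origin at the blade's tip (lower end), z up along the tool. Blade and ferrule 10 mm in diameter (5 mm at the tip) up to z 50 mm, black finger guard 22 mm in diameter at z 50 to 54, straight black handle 13 mm in diameter at z 54 to 144. Starts upright, blade down, in one of the rack's three holes, guard on the rack's top, tip 10 mm above the bench
- gel_knife_b: the second gel knife, identical to gel_knife_a
- drying_rack: grey plastic rack fixed to the bench, 170 mm (its x) by 70 mm (its y), top at z 60 mm. Origin centre of the underside. Three round holes of 17 mm in a row along its x at x = -54, 0 and 54 mm. The two knives and the gel scoop stand in them, in any order
- knife_block: white plastic block fixed to the bench, 120 mm (its x) by 56 mm (its y) by 60 mm high, with two round wells in its top, at x = -27 and 27 mm on its centre line. Origin centre of the underside. A seated knife rests with its guard on the block's top, its tip 10 mm above the bench
- knife_block_hole0 (a point): centre of the mouth (at the block's top, 60 mm above the bench) of the well at the block's x = -27 mm: 14 mm in diameter with a chamfered mouth, 55 mm deep
- knife_block_hole1 (a point): the same for the well at the block's x = +27 mm
- viewer: blue-light gel viewer, fixed: white housing 280 mm wide (y), x from -120 (front, roughly facing the robot) to 150 mm, top at z 58 mm. Origin on its underside. At the rear two half-round aluminium hinge cheeks (radius 58 mm, y = -122 and 122 mm) bear black radial marks: short at 15, 55, 75 degrees, one long and thick at 35 degrees, the working mark; the screen's side rail lines up with it
- screen (a joint): opening angle of the amber screen in rad: 0 shut (level), growing as its front edge rises, 0.61 (35 degrees) at the long mark, 1.4 fully open. Sprung shut: about 4 N at the handle starts it; at the mark it takes about 5 N square to the handle's circle, or 8 N straight up. Let go, it falls shut
- screen_handle (a point): middle of the screen's bow handle: round aluminium bar, 10 mm in diameter, along the viewer's y, 90 mm free between its posts, 40 mm above the amber sheet. Screen shut: 170 mm in front (-x) of the hinge axis and 42 mm above it; the screen ends 27 mm farther forward. It moves on a circle about the hinge axis, up and rearward, as the screen opens. The bar can turn between the fingers
- screen_hinge (a point): middle of the screen's hinge axis, which runs along the viewer's y, at the rear, 90 mm behind the viewer's origin and 66 mm above the bench; it does not move
- gel_scoop: bystander: steel scoop standing in the rack's remaining hole, with a flat paddle 34 mm wide and 4 mm thick at its top (127 mm above its lower end) and a guard like the knives'. Origin at its lower end. Leave it
- beaker: bystander: glass beaker 70 mm across, 95 mm high; origin centre of the underside. Leave it
- petri_dish: bystander: clear petri dish 90 mm across, 14 mm high; origin centre of the underside. Leave it
- cell_model: bystander: plant cell model on a 90 mm square card base, about 75 mm high; origin centre of the underside. Leave it
Mind the look-alikes: they are no part of the job. Leave any red look-alike of the gel_knife_b alone.

How it is judged (in metres and radians):
On the way:
1. both gel knives stand released and fully home in the two wells of the block, blade down, with the screen still shut ((((horizontal distance between gel_knife_a and knife_block_hole0 below 0.005 m and z of gel_knife_a in the frame of knife_block below 0.016 m and angle between gel_knife_a's own z axis and vertical below 0.1 rad) and (horizontal distance between gel_knife_b and knife_block_hole1 below 0.005 m and z of gel_knife_b in the frame of knife_block below 0.016 m and angle between gel_knife_b's own z axis and vertical below 0.1 rad)) or ((horizontal distance between gel_knife_a and knife_block_hole1 below 0.005 m and z of gel_knife_a in the frame of knife_block below 0.016 m and angle between gel_knife_a's own z axis and vertical below 0.1 rad) and (horizontal distance between gel_knife_b and knife_block_hole0 below 0.005 m and z of gel_knife_b in the frame of knife_block below 0.016 m and angle between gel_knife_b's own z axis and vertical below 0.1 rad))) and contact force between each of gel_knife_a, gel_knife_b and the fingers below 0.1 N and value of joint screen below 0.06 rad), for 0.2 s.
At the end, for the whole second after the job is handed in: Screen still at 35 degrees +-4 (0.54 to 0.68 rad), held by the fingers (over 1 N); both knives released, upright within 0.1 rad, one in each well, guard down on the block (tip under 16 mm above the bench, within 5 mm of the well axis) ((((horizontal distance between gel_knife_a and knife_block_hole0 below 0.005 m and z of gel_knife_a in the frame of knife_block below 0.016 m and angle between gel_knife_a's own z axis and vertical below 0.1 rad) and (horizontal distance between gel_knife_b and knife_block_hole1 below 0.005 m and z of gel_knife_b in the frame of knife_block below 0.016 m and angle between gel_knife_b's own z axis and vertical below 0.1 rad)) or ((horizontal distance between gel_knife_a and knife_block_hole1 below 0.005 m and z of gel_knife_a in the frame of knife_block below 0.016 m and angle between gel_knife_a's own z axis and vertical below 0.1 rad) and (horizontal distance between gel_knife_b and knife_block_hole0 below 0.005 m and z of gel_knife_b in the frame of knife_block below 0.016 m and angle between gel_knife_b's own z axis and vertical below 0.1 rad))) and contact force between each of gel_knife_a, gel_knife_b and the fingers below 0.1 N and value of joint screen between 0.54 and 0.68 rad and velocity of joint screen between -0.1 and 0.1 rad/s and contact force between screen and the fingers above 1 N); the arm keeps its last pose, push and grip.
It fails at once if the gel scoop is taken or tipped (distance of gel_scoop from where it was at the start of the episode above 0.02 m or angle between gel_scoop's own z axis and vertical above 0.3 rad).
It fails at once if the beaker is moved (distance of beaker from where it was at the start of the episode above 0.03 m).
It fails at once if the petri dish is moved (distance of petri_dish from where it was at the start of the episode above 0.03 m).
It fails at once if the cell model is moved (distance of cell_model from where it was at the start of the episode above 0.03 m).
It also fails if it takes over 72 s, if anything falls off the work surface, if the arm or the gripper's body presses on something with over 40 N, if the wrist force passes 120 N, or if a joint passes its speed limit or range.

## Working session

There is one attempt and no reset: what is moved stays moved. The work goes in short steps, Python scripts to look and compute and a tool call to move; the robot and the scene stay as the last step left them, time stands still between calls to the robot, and variables do not carry over. Pictures are saved under pics/ and viewed, at most 10 in all, crops included, and the job is handed in when it is done.

Besides the shell and the picture viewer there is one more tool, called after "Request:" as a command line: name --argument value ..., lists and objects as JSON in quotes. send_rows: Moves the arm, as the interface text tells. Its arguments: {"type":"object","properties":{"rows":{"type":"array","items":{"type":"object","properties":{"x":{"type":"number","minimum":-1,"maximum":1},"y":{"type":"number","minimum":-1,"maximum":1},"z":{"type":"number","minimum":-1,"maximum":1},"ax":{"type":"number","minimum":-1,"maximum":1},"ay":{"type":"number","minimum":-1,"maximum":1},"az":{"type":"number","minimum":-1,"maximum":1},"jaw":{"type":"number"}}}}},"required":["rows"]}

```bash
mkdir -p pics
cat > h.py <<'E'
import numpy as np, cv2
from plant import bot
from scipy.spatial.transform import Rotation as Ro
def cam(name):
    m=bot.camera_model(name); f=240/np.tan(np.radians(m["vertical_fov"])/2)
    if "R" in m: R=np.array(m["R"]);t=np.array(m["t"])
    else:
        o=bot.get_obs();T=np.array(m["T_tool_cam"]);W=np.eye(4)
        W[:3,:3]=Ro.from_euler('xyz',o["tcp_rot"]).as_matrix();W[:3,3]=o["tool_pos"]
        C=np.linalg.inv(W@T);R=C[:3,:3];t=C[:3,3]
    return f,m["cx"],m["cy"],R,t
def cloud(name):
    f,cx,cy,R,t=cam(name);p,d=bot.capture(name)
    v,u=np.mgrid[:480,:640]
    P=np.stack([(u-cx)/f*d,(v-cy)/f*d,d],-1)
    return p,d,(P-t)@R
def ray(name,u,v,z):
    f,cx,cy,R,t=cam(name);d=R.T@np.array([(u-cx)/f,(v-cy)/f,1]);c=-R.T@t
    return c+d*(z-c[2])/d[2]
def save(n,p): cv2.imwrite(f"pics/{n}.png",p[...,::-1])
E
python3 - <<'E'
from h import *
for n in("scene","top"):
    p,d,W=cloud(n);save(n,p);np.save(n+"_W.npy",W);np.save(n+"_p.npy",p)
    print(n,bot.camera_model(n))
print(bot.camera_model("wrist"));print(bot.get_obs())
E
```

```text
scene {'vertical_fov': 45.32192099557281, 'cx': 315.0520942337032, 'cy': 242.48020973342355, 'R': array([[-0.25356673,  0.96720069,  0.01505776],
       [ 0.67244416,  0.187439  , -0.71602058],
       [-0.69535801, -0.17143349, -0.69791675]]), 't': array([ 139.12457888, -293.65380605, 1730.31667916])}
top {'vertical_fov': 45.72748332739512, 'cx': 317.8222391226321, 'cy': 237.4011629468828, 'R': array([[ 6.20455809e-04, -9.99868786e-01, -1.61872232e-02],
       [-9.92344680e-01,  1.38345806e-03, -1.23491381e-01],
       [ 1.23497572e-01,  1.61399257e-02, -9.92213612e-01]]), 't': array([  14.5079031 ,  562.17544703, 1222.56395881])}
{'vertical_fov': 71.55193138586719, 'cx': 323.6835325266987, 'cy': 237.17423888644703, 'T_tool_cam': array([[-7.42933311e-04, -9.69740979e-01, -2.44134968e-01,
         6.57332909e+01],
       [ 9.99999706e-01, -7.66324308e-04,  8.31472095e-07,
         4.79044560e-01],
       [-1.87892873e-04, -2.44134896e-01,  9.69741263e-01,
        -1.58197015e+02],
       [ 0.00000000e+00,  0.00000000e+00,  0.00000000e+00,
         1.00000000e+00]])}
{'time': 0.1, 'joint_positions': array([-1.40900160e+00,  3.42642755e-01,  1.52491997e+00, -1.13096324e-05,
        1.27539352e+00, -1.46025035e-01]), 'dq': array([ 2.02771847e-03, -1.04896211e-03, -3.22571634e-03, -3.55931309e-04,
       -2.23128215e-03, -1.72649591e-05]), 'tau': array([ 4.73466957e-05, -4.32007849e+01, -2.44691902e+01,  7.19163590e-02,
        5.26440656e-02, -4.01041495e-05]), 'tool_pos': array([ 159.01189636, -499.9610565 ,  226.12033223]), 'tcp_rot': array([-3.14024200e+00, -1.87711194e-04,  3.07822938e-01]), 'contact_force': array([ 0.09184772,  0.08919021, -0.239733  ]), 'moment': array([ 0.02441986, -0.04500628,  0.00151399]), 'finger_force': 0.0, 'grip_width': 91.69400338298337}
```

View pics/scene.png

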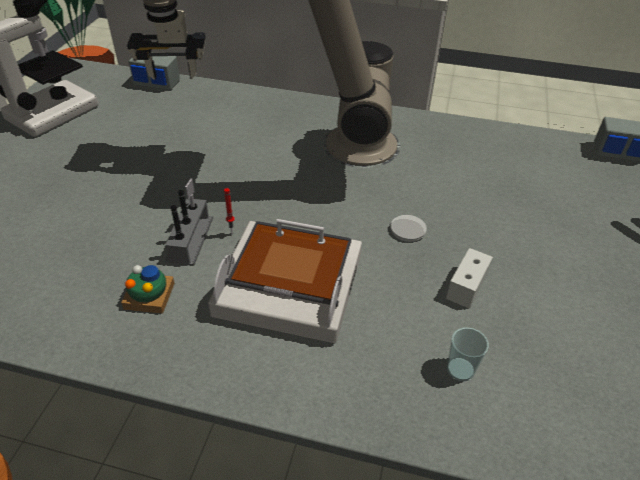

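View pics/top.png

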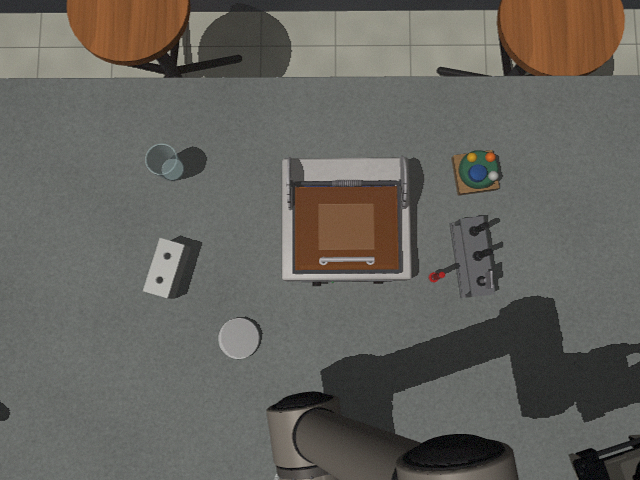

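Run:
```python
from h import *
p=np.load("top_p.npy")
a=cv2.resize(p[205:305,425:525],None,fx=4,fy=4,interpolation=cv2.INTER_CUBIC)
b=cv2.resize(p[220:320,125:225],None,fx=4,fy=4,interpolation=cv2.INTER_CUBIC)
save("crop1",np.hstack([a,b]))
s=np.load("scene_p.npy")
a=cv2.resize(s[170:270,150:250],None,fx=4,fy=4,interpolation=cv2.INTER_CUBIC)
b=cv2.resize(s[235:315,430:510],None,fx=5,fy=5,interpolation=cv2.INTER_CUBIC)
save("crop2",np.hstack([a,b]))
```

```text
(no output)
```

View pics/crop1.png

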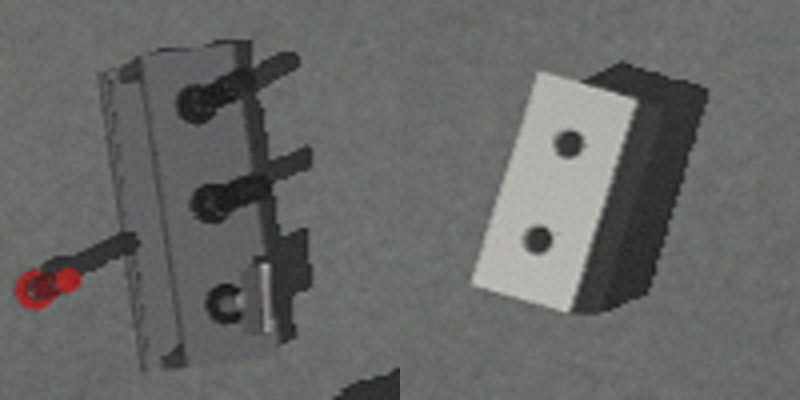

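View pics/crop2.png

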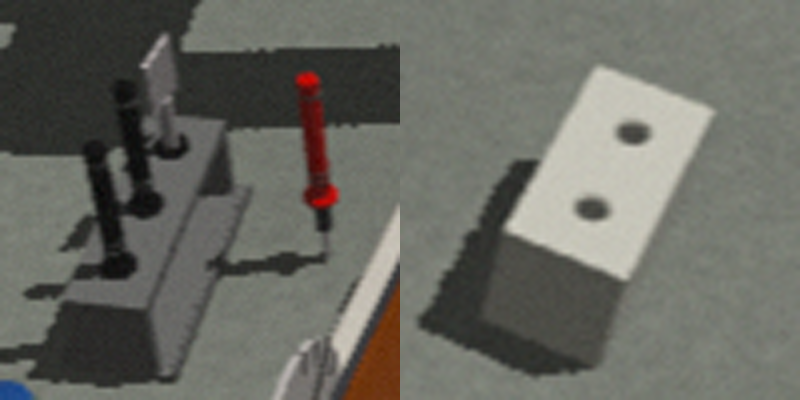

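Run:
```python
from h import *
np.set_printoptions(precision=1,suppress=True)
for n,u,v,z in [("top",473.9,230.6,63),("top",477.1,255.6,63),("top",481.6,280.6,63),("top",166.9,255.6,60),("top",159.1,279.6,60),
 ("scene",179.6,235.6,63),("scene",186.4,220.6,63),("scene",468,276.4,60),("scene",476.2,261.2,60)]:
    print(n,ray(n,u,v,z))
for n,ps in(("top",[(322,261),(372,261),(346,261),(348,183),(290,185),(406,185),(240,338),(350,280),(150,270),(470,225)]),("scene",[(278,222),(322,232),(300,226),(280,292)])):
    W=np.load(n+"_W.npy")
    for u,v in ps: print(n,u,v,W[v,u])
W=np.load("top_W.npy")
# handle tops of the knives
for lo in((440,200,520,310),):
    S=W[200:310,440:520];m=(S[...,2]>100)&(S[...,2]<170)
    v,u=np.where(m);print(np.c_[u+440,v+200,S[m]][::6])
# screen handle points
S=W[240:280,300:400];m=(S[...,2]>100)&(S[...,2]<125);v,u=np.where(m);print(np.c_[u+300,v+240,S[m]][::15])
```

```text
top [ 573.  -322.3   63. ]
top [ 518.9 -327.3   63. ]
top [ 465.5 -335.1   63. ]
top [519.8 340.8  60. ]
top [467.9 355.9  60. ]
scene [ 569.9 -323.2   63. ]
scene [ 517.3 -329.3   63. ]
scene [517.2 340.3  60. ]
scene [464.8 355.1  60. ]
top 322 261 [503.6   4.4 110.8]
top 372 261 [503.7 -98.8 109.3]
top 346 261 [503.7 -45.1 109.5]
top 348 183 [675.3 -51.5  76.6]
top 290 185 [672.2  74.1  72.3]
top 406 185 [ 675.4 -179.5   54.3]
top 240 338 [341.6 186.3  12.1]
top 350 280 [467.7 -55.7  45.9]
top 150 270 [488.8 377.5  56.5]
top 470 225 [ 585.5 -314.9   60.8]
scene 278 222 [513.8 -98.3 111.9]
scene 322 232 [510.8   4.7 103.9]
scene 300 226 [513.2 -46.3 111.9]
scene 280 292 [681.8 -42.7  73.1]
[[ 484.   222.   577.9 -319.4  153.9]
 [ 485.   223.   575.8 -321.1  154.4]
 [ 483.   224.   573.5 -316.6  156.2]
 [ 479.   225.   574.9 -314.9  132.8]
 [ 485.   225.   571.7 -320.8  155.1]
 [ 479.   226.   572.6 -314.4  134.5]
 [ 485.   226.   570.  -321.3  153. ]
 [ 479.   227.   571.5 -316.   128.3]
 [ 485.   227.   567.8 -321.   154. ]
 [ 478.   228.   570.6 -316.1  119.8]
 [ 484.   228.   56
[... 1524 characters left out ...]
-331.7  135.9]]
[[ 321.   257.   511.8    6.5  111.8]
 [ 336.   257.   512.   -24.5  109.4]
 [ 351.   257.   512.   -55.5  109.8]
 [ 366.   257.   511.6  -86.2  113.2]
 [ 328.   258.   509.5   -8.   114.5]
 [ 343.   258.   509.4  -38.8  116.1]
 [ 358.   258.   509.6  -69.8  112.9]
 [ 373.   258.   509.6 -100.6  112.7]
 [ 335.   259.   507.5  -22.4  114.1]
 [ 350.   259.   507.7  -53.4  110.8]
 [ 365.   259.   507.5  -84.1  113.7]
 [ 327.   260.   505.2   -5.9  116.2]
 [ 342.   260.   505.6  -36.9  111.4]
 [ 357.   260.   505.8  -67.9  109.4]
 [ 372.   260.   505.4  -98.5  113.3]
 [ 334.   261.   503.5  -20.3  112.2]
 [ 349.   261.   503.6  -51.3  111.1]
 [ 364.   261.   503.8  -82.3  108.7]]
```

```bash
cat >> h.py <<'E'
def plan(x,y,z,yaw=None,n=1):
    """moves from the measured pose to a tool-down pose, in n equal calls (units of the rows)"""
    o=bot.get_obs();R=Ro.from_euler('xyz',o["tcp_rot"]);yaw=o["tcp_rot"][2] if yaw is None else yaw
    T=Ro.from_euler('xyz',[np.pi,0,yaw]);d=R.inv().apply(np.array([x,y,z])-o["tool_pos"])/200
    rv=(R.inv()*T).as_rotvec()/np.radians(60)
    print("at",np.round(o["tool_pos"],1),np.round(o["tcp_rot"],4),"-> shift",np.round(d,4),"turn",np.round(rv,4))
E
python3 -c "
from h import *
plan(545,-325,270,.12)"
```

```text
at [ 159.  -500.   226.1] [-3.1402e+00 -2.0000e-04  3.0780e-01] -> shift [ 2.1043 -0.2492 -0.2187] turn [-1.300e-03 -1.000e-04  1.794e-01]
```

Request:
send_rows --rows '[{"x": 0.15,"y": -0.02,"z": -0.1},{"x": 0.35,"y": -0.04,"z": -0.22},{"x": 0.6,"y": -0.08,"z": -0.22},{"x": 0.85,"y": -0.11,"z": -0.22},{"x": 1,"y": -0.13,"z": -0.22},{"x": 1,"y": -0.13,"z": -0.22},{"x": 1,"y": -0.13,"z": -0.22},{"x": 1,"y": -0.13,"z": -0.22},{"x": 1,"y": -0.13,"z": -0.22},{"x": 1,"y": -0.13,"z": -0.22}]'

```text
schema error: expected keys x, y, z, ax, ay, az, jaw
```

Request:
send_rows --rows '[{"x": 0.25,"y": -0.02},{"x": 0.5,"y": -0.04},{"x": 0.75,"y": -0.08},{"x": 0.95,"y": -0.12},{"x": 1,"y": -0.12},{"x": 1,"y": -0.12,"az": 0.09,"jaw": 0.2},{"x": 1,"y": -0.12,"az": 0.18,"jaw": 0.2},{"x": 1,"y": -0.12,"az": 0.18,"jaw": 0.2},{"x": 1,"y": -0.12,"az": 0.18,"jaw": 0.2},{"x": 1,"y": -0.12,"az": 0.18,"jaw": 0.2}]'

```text
schema error: expected keys x, y, z, ax, ay, az, jaw
```

Run:
```python
from h import *
plan(572,-321,200,.12)
p,d,W=cloud("wrist");save("w1",p);np.save("w1_W.npy",W)
print(bot.get_obs()["tool_pos"])
```

```text
at [ 159.  -500.   226.1] [-3.1402e+00 -2.0000e-04  3.0780e-01] -> shift [ 2.239  -0.2269  0.1313] turn [-1.300e-03 -1.000e-04  1.794e-01]
[ 159.04083932 -500.01887367  226.21445771]
```

View pics/w1.png

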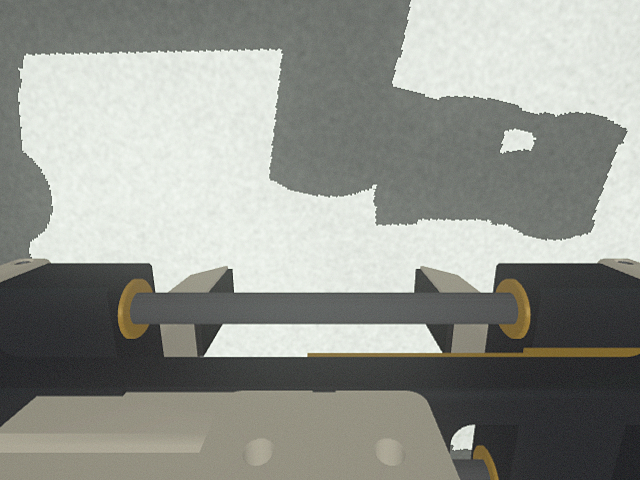

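Request:
send_rows --rows '[{"x": 0.15,"y": -0.02,"z": -0.1,"ax": 0,"ay": 0,"az": 0,"jaw": 1},{"x": 0.35,"y": -0.04,"z": -0.22,"ax": 0,"ay": 0,"az": 0,"jaw": 1},{"x": 0.6,"y": -0.08,"z": -0.22,"ax": 0,"ay": 0,"az": 0,"jaw": 1},{"x": 0.85,"y": -0.11,"z": -0.22,"ax": 0,"ay": 0,"az": 0,"jaw": 1},{"x": 1,"y": -0.13,"z": -0.22,"ax": 0,"ay": 0,"az": 0,"jaw": 1},{"x": 1,"y": -0.13,"z": -0.22,"ax": 0,"ay": 0,"az": 0.09,"jaw": 1},{"x": 1,"y": -0.13,"z": -0.22,"ax": 0,"ay": 0,"az": 0.18,"jaw": 0.2},{"x": 1,"y": -0.13,"z": -0.22,"ax": 0,"ay": 0,"az": 0.18,"jaw": 0.2},{"x": 1,"y": -0.13,"z": -0.22,"ax": 0,"ay": 0,"az": 0.18,"jaw": 0.2},{"x": 1,"y": -0.13,"z": -0.22,"ax": 0,"ay": 0,"az": 0.18,"jaw": 0.2}]'

```text
time: 1.4
tool_pos: [341.7, -415.0, 270.7]
tcp_rot: [-3.142, 0.0, 0.12]
contact_force: [0.5, 0.3, -0.1]
grip_width: 57.6
finger_force: 0.0
```

Run:
```python
from h import *
plan(470,-328,270,.12)
```

```text
at [ 341.7 -415.   270.7] [-3.1415  0.      0.1201] -> shift [ 0.6891 -0.355   0.0034] turn [-0.0001  0.      0.0001]
```

Request:
send_rows --rows '[{"x": 0.1,"y": -0.05,"z": 0,"ax": 0,"ay": 0,"az": 0,"jaw": 0.2},{"x": 0.3,"y": -0.15,"z": 0,"ax": 0,"ay": 0,"az": 0,"jaw": 0.2},{"x": 0.5,"y": -0.26,"z": 0,"ax": 0,"ay": 0,"az": 0,"jaw": 0.2},{"x": 0.65,"y": -0.34,"z": 0,"ax": 0,"ay": 0,"az": 0,"jaw": 0.2},{"x": 0.69,"y": -0.355,"z": 0,"ax": 0,"ay": 0,"az": 0,"jaw": 0.2},{"x": 0.69,"y": -0.355,"z": 0,"ax": 0,"ay": 0,"az": 0,"jaw": 0.2},{"x": 0.69,"y": -0.355,"z": 0,"ax": 0,"ay": 0,"az": 0,"jaw": 0.2},{"x": 0.69,"y": -0.355,"z": 0,"ax": 0,"ay": 0,"az": 0,"jaw": 0.2},{"x": 0.69,"y": -0.355,"z": 0,"ax": 0,"ay": 0,"az": 0,"jaw": 0.2},{"x": 0.69,"y": -0.355,"z": 0,"ax": 0,"ay": 0,"az": 0,"jaw": 0.2}]'

```text
time: 2.65
tool_pos: [470.2, -328.3, 270.8]
tcp_rot: [3.141, -0.0, 0.119]
contact_force: [1.1, -0.0, 0.4]
grip_width: 54.8
finger_force: 0.0
```

Run:
```python
from h import *
plan(572,-321,200,.12)
p,d,W=cloud("wrist");save("w2",p[:300]);np.save("w2_W.npy",W)
```

```text
at [ 470.2 -328.3  270.8] [ 3.1414e+00 -1.0000e-04  1.1890e-01] -> shift [0.51   0.0241 0.354 ] turn [ 0.0002 -0.0001 -0.0011]
```

View pics/w2.png

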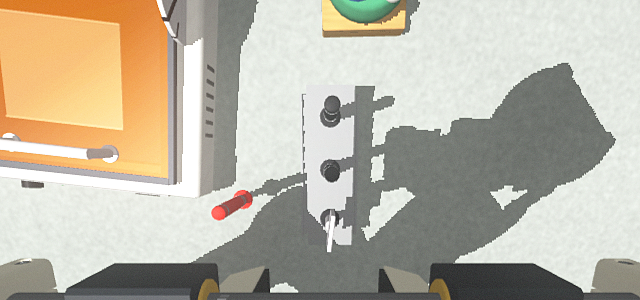

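Run:
```python
from h import *
np.set_printoptions(precision=1,suppress=True)
for u,v,z in[(331,118,64),(331,103,154),(331,167,64),(332,172,154)]:print(u,v,ray("wrist",u,v,z))
W=np.load("w2_W.npy")[:250]
for x0,y0 in((572,-321),(518,-327)):
  for a,b in((100,110),(110,120),(120,130),(130,140),(140,148),(148,160)):
    m=(W[...,2]>a)&(W[...,2]<b)&(np.hypot(W[...,0]-x0,W[...,1]-y0)<20)
    print(x0,a,m.sum(),np.median(W[m],0),np.ptp(W[m],0) if m.any() else 0)
m=(W[...,2]>57)&(W[...,2]<63)&(W[...,1]<-270);q=W[m][:,:2].astype(np.float32)
print(cv2.minAreaRect(q))
m=(W[...,2]>95)&(W[...,2]<130)&(W[...,1]>-200);v,u=np.where(m);print(W[m].mean(0),cv2.fitLine(W[m][:,:2].astype(np.float32),2,0,.01,.01).ravel())
```

```text
331 118 [ 571.8 -324.2   64. ]
331 103 [ 573.7 -322.   154. ]
331 167 [ 522.4 -330.3   64. ]
332 172 [ 521.8 -329.3  154. ]
572 100 15 [ 567.8 -322.2  103.4] [ 3.2 11.2  9. ]
572 110 16 [ 567.5 -322.9  115.4] [ 3.2 10.8  8.9]
572 120 17 [ 567.8 -321.8  125.4] [ 3.6 11.2  8. ]
572 130 12 [ 567.6 -322.1  134.2] [3.5 9.5 5.8]
572 140 28 [ 567.8 -323.6  145. ] [ 5.4 12.   5.3]
572 148 228 [ 572.8 -322.8  154.2] [12.6 12.6  7.1]
518 100 4 [ 525.6 -328.1  103.6] [1.8 6.6 6. ]
518 110 7 [ 525.4 -327.1  115.4] [4.5 8.8 8.4]
518 120 3 [ 524.  -324.4  125.4] [3.8 3.1 3.4]
518 130 0 [nan nan nan] 0
518 140 15 [ 525.  -327.4  144.9] [ 9.9 12.7  2.4]
518 148 193 [ 519.8 -329.1  154. ] [12.5 12.3  7.6]
((560.9878540039062, -330.9952697753906), (76.007568359375, 256.2950744628906), 87.09129333496094)
[533.2 -87.2 109.4] [  0.7  -0.7 533.2 -87.2]
  return _methods._mean(a, axis=axis, dtype=dtype,
  ret = um.true_divide(
```

Request:
send_rows --rows '[{"x": 0.2,"y": 0.015,"z": 0,"ax": 0,"ay": 0,"az": 0,"jaw": 0.2},{"x": 0.4,"y": 0.025,"z": 0,"ax": 0,"ay": 0,"az": 0,"jaw": 0.2},{"x": 0.513,"y": 0.034,"z": 0.05,"ax": 0,"ay": 0,"az": 0,"jaw": 0.2},{"x": 0.513,"y": 0.034,"z": 0.2,"ax": 0,"ay": 0,"az": 0,"jaw": 0.2},{"x": 0.513,"y": 0.034,"z": 0.4,"ax": 0,"ay": 0,"az": 0,"jaw": 0.2},{"x": 0.513,"y": 0.034,"z": 0.6,"ax": 0,"ay": 0,"az": 0,"jaw": 0.2},{"x": 0.513,"y": 0.034,"z": 0.78,"ax": 0,"ay": 0,"az": 0,"jaw": 0.2},{"x": 0.513,"y": 0.034,"z": 0.869,"ax": 0,"ay": 0,"az": 0,"jaw": 0.2},{"x": 0.513,"y": 0.034,"z": 0.869,"ax": 0,"ay": 0,"az": 0,"jaw": 0.2},{"x": 0.513,"y": 0.034,"z": 0.869,"ax": 0,"ay": 0,"az": 0,"jaw": 0.2}]'

```text
time: 3.95
tool_pos: [573.9, -323.2, 98.6]
tcp_rot: [3.14, -0.002, 0.119]
contact_force: [0.5, -0.8, 0.5]
grip_width: 55.2
finger_force: 0.0
```

Request:
send_rows --rows '[{"x": 0,"y": 0,"z": 0,"ax": 0,"ay": 0,"az": 0,"jaw": -1},{"x": 0,"y": 0,"z": 0,"ax": 0,"ay": 0,"az": 0,"jaw": -1},{"x": 0,"y": 0,"z": 0,"ax": 0,"ay": 0,"az": 0,"jaw": -1},{"x": 0,"y": 0,"z": 0,"ax": 0,"ay": 0,"az": 0,"jaw": -1},{"x": 0,"y": 0,"z": 0,"ax": 0,"ay": 0,"az": 0,"jaw": -1},{"x": 0,"y": 0,"z": 0,"ax": 0,"ay": 0,"az": 0,"jaw": -1},{"x": 0,"y": 0,"z": 0,"ax": 0,"ay": 0,"az": 0,"jaw": -1},{"x": 0,"y": 0,"z": 0,"ax": 0,"ay": 0,"az": 0,"jaw": -1},{"x": 0,"y": 0,"z": 0,"ax": 0,"ay": 0,"az": 0,"jaw": -1},{"x": 0,"y": 0,"z": 0,"ax": 0,"ay": 0,"az": 0,"jaw": -1}]'

```text
time: 5.2
tool_pos: [573.1, -322.6, 96.9]
tcp_rot: [3.142, -0.0, 0.119]
contact_force: [-0.3, -0.2, 1.8]
grip_width: 12.5
finger_force: 30.0
```

Request:
send_rows --rows '[{"x": 0,"y": 0,"z": -0.1,"ax": 0,"ay": 0,"az": 0,"jaw": -1},{"x": 0,"y": 0,"z": -0.25,"ax": 0,"ay": 0,"az": 0,"jaw": -1},{"x": 0,"y": 0,"z": -0.45,"ax": 0,"ay": 0,"az": 0,"jaw": -1},{"x": 0,"y": 0,"z": -0.65,"ax": 0,"ay": 0,"az": 0,"jaw": -1},{"x": 0,"y": 0,"z": -0.85,"ax": 0,"ay": 0,"az": 0,"jaw": -1},{"x": 0,"y": -0.1,"z": -0.95,"ax": 0,"ay": 0,"az": 0,"jaw": -1},{"x": -0.02,"y": -0.25,"z": -0.95,"ax": 0,"ay": 0,"az": 0,"jaw": -1},{"x": -0.04,"y": -0.45,"z": -0.95,"ax": 0,"ay": 0,"az": 0,"jaw": -1},{"x": -0.06,"y": -0.65,"z": -0.95,"ax": 0,"ay": 0,"az": 0,"jaw": -1},{"x": -0.08,"y": -0.85,"z": -0.95,"ax": 0,"ay": 0,"az": 0,"jaw": -1}]'

```text
time: 6.45
tool_pos: [535.8, -153.0, 285.9]
tcp_rot: [-3.14, 0.002, 0.12]
contact_force: [-0.1, 1.6, -0.4]
grip_width: 12.2
finger_force: 30.0
```

Request:
send_rows --rows '[{"x": -0.01,"y": -0.2,"z": 0,"ax": 0,"ay": 0,"az": 0,"jaw": -1},{"x": -0.03,"y": -0.4,"z": 0,"ax": 0,"ay": 0,"az": 0,"jaw": -1},{"x": -0.05,"y": -0.6,"z": 0,"ax": 0,"ay": 0,"az": 0,"jaw": -1},{"x": -0.07,"y": -0.8,"z": 0,"ax": 0,"ay": 0,"az": 0,"jaw": -1},{"x": -0.1,"y": -1,"z": 0,"ax": 0,"ay": 0,"az": 0,"jaw": -1},{"x": -0.1,"y": -1,"z": 0,"ax": 0,"ay": 0,"az": 0,"jaw": -1},{"x": -0.1,"y": -1,"z": 0,"ax": 0,"ay": 0,"az": 0,"jaw": -1},{"x": -0.1,"y": -1,"z": 0,"ax": 0,"ay": 0,"az": 0,"jaw": -1},{"x": -0.1,"y": -1,"z": 0,"ax": 0,"ay": 0,"az": 0,"jaw": -1},{"x": -0.1,"y": -1,"z": 0,"ax": 0,"ay": 0,"az": 0,"jaw": -1}]'

```text
time: 7.7
tool_pos: [493.4, 40.0, 286.8]
tcp_rot: [3.142, 0.0, 0.118]
contact_force: [0.3, -0.2, -0.2]
grip_width: 12.4
finger_force: 30.0
```

Request:
send_rows --rows '[{"x": -0.02,"y": -0.2,"z": 0,"ax": 0,"ay": 0,"az": 0,"jaw": -1},{"x": -0.04,"y": -0.4,"z": 0,"ax": 0,"ay": 0,"az": 0.05,"jaw": -1},{"x": -0.06,"y": -0.6,"z": 0,"ax": 0,"ay": 0,"az": 0.1,"jaw": -1},{"x": -0.08,"y": -0.8,"z": 0,"ax": 0,"ay": 0,"az": 0.2,"jaw": -1},{"x": -0.1,"y": -1,"z": 0,"ax": 0,"ay": 0,"az": 0.3,"jaw": -1},{"x": -0.1,"y": -1,"z": 0,"ax": 0,"ay": 0,"az": 0.38,"jaw": -1},{"x": -0.1,"y": -1,"z": 0,"ax": 0,"ay": 0,"az": 0.38,"jaw": -1},{"x": -0.1,"y": -1,"z": 0,"ax": 0,"ay": 0,"az": 0.38,"jaw": -1},{"x": -0.1,"y": -1,"z": 0,"ax": 0,"ay": 0,"az": 0.38,"jaw": -1},{"x": -0.1,"y": -1,"z": 0,"ax": 0,"ay": 0,"az": 0.38,"jaw": -1}]'

```text
time: 8.95
tool_pos: [449.8, 236.3, 286.9]
tcp_rot: [3.142, -0.0, -0.279]
contact_force: [0.5, -0.2, -0.3]
grip_width: 12.7
finger_force: 30.0
```

```bash
python3 -c "
from h import *
plan(415,370,271,-.28);o=bot.get_obs();print(o['time'],o['grip_width'],o['finger_force'])"
```

```text
at [449.8 236.3 286.9] [ 3.1416e+00 -1.0000e-04 -2.7890e-01] -> shift [-0.3512 -0.5946  0.0795] turn [ 0.     -0.0001  0.0011]
8.95 12.668807639809987 30.000025928020477
```

Request:
send_rows --rows '[{"x": -0.1,"y": -0.15,"z": 0,"ax": 0,"ay": 0,"az": 0,"jaw": -1},{"x": -0.2,"y": -0.3,"z": 0.03,"ax": 0,"ay": 0,"az": 0,"jaw": -1},{"x": -0.3,"y": -0.48,"z": 0.06,"ax": 0,"ay": 0,"az": 0,"jaw": -1},{"x": -0.35,"y": -0.595,"z": 0.08,"ax": 0,"ay": 0,"az": 0,"jaw": -1},{"x": -0.35,"y": -0.595,"z": 0.08,"ax": 0,"ay": 0,"az": 0,"jaw": -1},{"x": -0.35,"y": -0.595,"z": 0.08,"ax": 0,"ay": 0,"az": 0,"jaw": -1},{"x": -0.35,"y": -0.595,"z": 0.08,"ax": 0,"ay": 0,"az": 0,"jaw": -1},{"x": -0.35,"y": -0.595,"z": 0.08,"ax": 0,"ay": 0,"az": 0,"jaw": -1},{"x": -0.35,"y": -0.595,"z": 0.08,"ax": 0,"ay": 0,"az": 0,"jaw": -1},{"x": -0.35,"y": -0.595,"z": 0.08,"ax": 0,"ay": 0,"az": 0,"jaw": -1}]'

```text
time: 10.2
tool_pos: [415.1, 370.2, 270.9]
tcp_rot: [3.142, -0.0, -0.279]
contact_force: [0.5, -0.1, -1.4]
grip_width: 12.5
finger_force: 30.0
```

Run:
```python
from h import *
np.set_printoptions(precision=1,suppress=True)
p,d,W=cloud("wrist");np.save("w3_W.npy",W);f,cx,cy,R,t=cam("wrist")
def px(X): c=R@X+t; return f*c[0]/c[2]+cx,f*c[1]/c[2]+cy
for X in((518.5,340.5,60),(466.3,355.5,60)): print(px(np.array(X)))
u,v=map(int,px(np.array([492,348,60])));u0,v0=u-60,v-60
save("w3",cv2.resize(p[v0:v0+120,u0:u0+120],None,fx=5,fy=5,interpolation=cv2.INTER_CUBIC));print(u0,v0)
g=cv2.cvtColor(p,cv2.COLOR_RGB2GRAY)
for X in((518.5,340.5,60),(466.3,355.5,60)):
    a,b=map(int,px(np.array(X)));w=g[b-16:b+17,a-16:a+17];m=(w<0.6*np.percentile(w,90)).astype(np.uint8)
    n,l,s,c=cv2.connectedComponentsWithStats(m);print(s.tolist(),c+[a-16,b-16])
    for k in range(1,n):
        if s[k][4]>20:print(ray("wrist",*(c[k]+[a-16,b-16]),60))
m=(abs(W[...,2]-60)<3)&(np.hypot(W[...,0]-492,W[...,1]-348)<80)
print(cv2.minAreaRect(W[m][:,:2].astype(np.float32)),W[m][:,2].mean())
```

```text
(np.float64(323.6607752147842), np.float64(112.20930049220516))
(np.float64(323.6496313043049), np.float64(165.38466890333711))
263 79
[[0, 0, 33, 33, 1088], [22, 14, 1, 1, 1]] [[323. 112.]
 [329. 110.]]
[[0, 0, 33, 33, 1089]] [[323. 165.]]
((494.1744689941406, 347.2502746582031), (56.090858459472656, 120.41545867919922), 73.97843933105469) 60.272342156272344
```

View pics/w3.png

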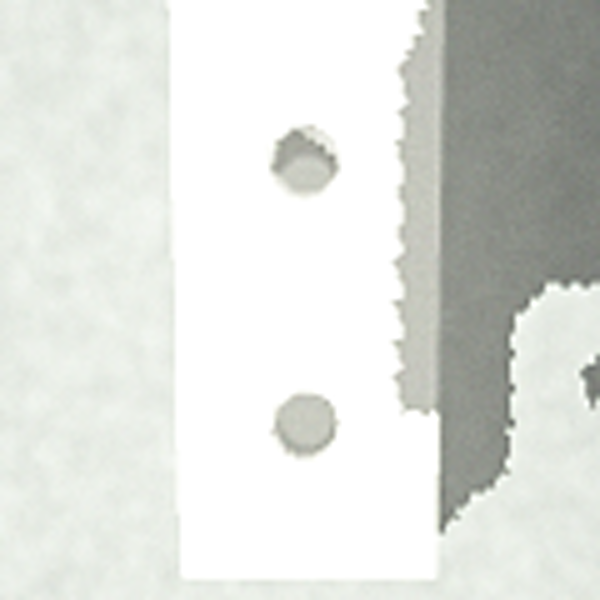

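Request:
send_rows --rows '[{"x": 0.15,"y": 0,"z": 0,"ax": 0,"ay": 0,"az": 0,"jaw": -1},{"x": 0.35,"y": 0,"z": 0,"ax": 0,"ay": 0,"az": 0,"jaw": -1},{"x": 0.5,"y": 0,"z": 0.1,"ax": 0,"ay": 0,"az": 0,"jaw": -1},{"x": 0.546,"y": 0.001,"z": 0.25,"ax": 0,"ay": 0,"az": 0,"jaw": -1},{"x": 0.546,"y": 0.001,"z": 0.4,"ax": 0,"ay": 0,"az": 0,"jaw": -1},{"x": 0.546,"y": 0.001,"z": 0.5,"ax": 0,"ay": 0,"az": 0,"jaw": -1},{"x": 0.546,"y": 0.001,"z": 0.56,"ax": 0,"ay": 0,"az": 0,"jaw": -1},{"x": 0.546,"y": 0.001,"z": 0.56,"ax": 0,"ay": 0,"az": 0,"jaw": -1},{"x": 0.546,"y": 0.001,"z": 0.56,"ax": 0,"ay": 0,"az": 0,"jaw": -1},{"x": 0.546,"y": 0.001,"z": 0.56,"ax": 0,"ay": 0,"az": 0,"jaw": -1}]'

```text
time: 11.5
tool_pos: [520.4, 340.4, 159.9]
tcp_rot: [-3.14, -0.001, -0.279]
contact_force: [-0.6, 0.0, -0.4]
grip_width: 12.2
finger_force: 30.0
```

Run:
```python
from h import *
np.set_printoptions(precision=1,suppress=True)
plan(520.1,339.9,97,-.28)
p,d,W=cloud("scene");b=cv2.resize(p[190:310,420:520],None,fx=5,fy=5,interpolation=cv2.INTER_CUBIC)
save("s4",b)
W=np.load("w2_W.npy")[:250];m=(abs(W[...,2]-60)<2)&(np.hypot(W[...,0]-520,W[...,1]+329)<95)
print(cv2.minAreaRect(W[m][:,:2].astype(np.float32)))
```

```text
at [520.4 340.4 159.9] [-3.1 -0.  -0.3] -> shift [-0.   0.   0.3] turn [-0. -0.  0.]
((519.843505859375, -329.0384521484375), (169.343505859375, 50.0236701965332), 6.734731197357178)
```

View pics/s4.png

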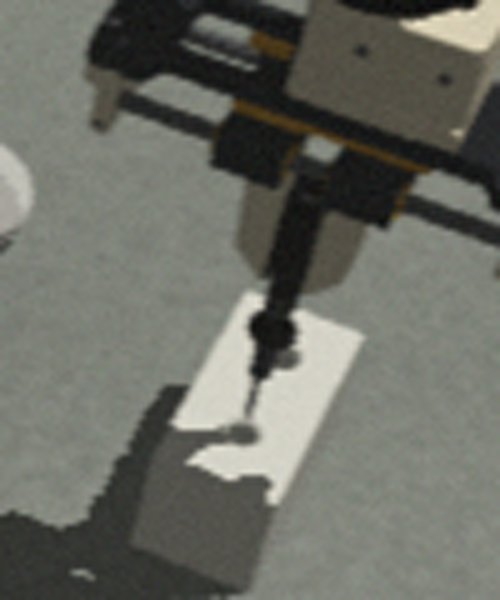

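Run:
```python
from h import *
print(ray("scene",469.2,272.6,73),ray("scene",468.2,276.2,60))
```

```text
[517.80381333 340.37497446  73.        ] [516.48125499 340.69981063  60.        ]
```

Request:
send_rows --rows '[{"x": 0,"y": 0,"z": 0.04,"ax": 0,"ay": 0,"az": 0,"jaw": -1},{"x": 0,"y": 0,"z": 0.07,"ax": 0,"ay": 0,"az": 0,"jaw": -1},{"x": 0,"y": 0,"z": 0.1,"ax": 0,"ay": 0,"az": 0,"jaw": -1},{"x": 0,"y": 0,"z": 0.13,"ax": 0,"ay": 0,"az": 0,"jaw": -1},{"x": 0,"y": 0,"z": 0.15,"ax": 0,"ay": 0,"az": 0,"jaw": -1},{"x": 0,"y": 0,"z": 0.15,"ax": 0,"ay": 0,"az": 0,"jaw": -1},{"x": 0,"y": 0,"z": 0.15,"ax": 0,"ay": 0,"az": 0,"jaw": -1},{"x": 0,"y": 0,"z": 0.15,"ax": 0,"ay": 0,"az": 0,"jaw": -1},{"x": 0,"y": 0,"z": 0.15,"ax": 0,"ay": 0,"az": 0,"jaw": -1},{"x": 0,"y": 0,"z": 0.15,"ax": 0,"ay": 0,"az": 0,"jaw": -1}]'

```text
time: 12.8
tool_pos: [520.0, 340.1, 129.0]
tcp_rot: [3.142, -0.0, -0.279]
contact_force: [0.8, -0.1, -0.4]
grip_width: 12.6
finger_force: 30.0
```

Free so far; on down to the guard.

Request:
send_rows --rows '[{"x": 0,"y": 0,"z": 0.03,"ax": 0,"ay": 0,"az": 0,"jaw": -1},{"x": 0,"y": 0,"z": 0.06,"ax": 0,"ay": 0,"az": 0,"jaw": -1},{"x": 0,"y": 0,"z": 0.09,"ax": 0,"ay": 0,"az": 0,"jaw": -1},{"x": 0,"y": 0,"z": 0.12,"ax": 0,"ay": 0,"az": 0,"jaw": -1},{"x": 0,"y": 0,"z": 0.14,"ax": 0,"ay": 0,"az": 0,"jaw": -1},{"x": 0,"y": 0,"z": 0.155,"ax": 0,"ay": 0,"az": 0,"jaw": -1},{"x": 0,"y": 0,"z": 0.16,"ax": 0,"ay": 0,"az": 0,"jaw": -1},{"x": 0,"y": 0,"z": 0.16,"ax": 0,"ay": 0,"az": 0,"jaw": -1},{"x": 0,"y": 0,"z": 0.16,"ax": 0,"ay": 0,"az": 0,"jaw": -1},{"x": 0,"y": 0,"z": 0.16,"ax": 0,"ay": 0,"az": 0,"jaw": -1}]'

```text
time: 14.05
tool_pos: [520.0, 340.2, 96.9]
tcp_rot: [-3.142, -0.0, -0.279]
contact_force: [0.4, 0.4, 0.4]
grip_width: 12.3
finger_force: 30.0
```

Request:
send_rows --rows '[{"x": 0,"y": 0,"z": 0,"ax": 0,"ay": 0,"az": 0,"jaw": 0.2},{"x": 0,"y": 0,"z": 0,"ax": 0,"ay": 0,"az": 0,"jaw": 0.2},{"x": 0,"y": 0,"z": 0,"ax": 0,"ay": 0,"az": 0,"jaw": 0.2},{"x": 0,"y": 0,"z": 0,"ax": 0,"ay": 0,"az": 0,"jaw": 0.2},{"x": 0,"y": 0,"z": 0,"ax": 0,"ay": 0,"az": 0,"jaw": 0.2},{"x": 0,"y": 0,"z": -0.1,"ax": 0,"ay": 0,"az": 0,"jaw": 0.2},{"x": 0,"y": 0,"z": -0.25,"ax": 0,"ay": 0,"az": 0,"jaw": 0.2},{"x": 0,"y": 0,"z": -0.45,"ax": 0,"ay": 0,"az": 0,"jaw": 0.2},{"x": 0,"y": 0,"z": -0.65,"ax": 0,"ay": 0,"az": 0,"jaw": 0.2},{"x": 0,"y": 0,"z": -0.7,"ax": 0,"ay": 0,"az": 0,"jaw": 0.2}]'

```text
time: 15.3
tool_pos: [521.0, 340.6, 239.9]
tcp_rot: [-3.138, -0.004, -0.279]
contact_force: [0.1, 0.4, -0.3]
grip_width: 55.3
finger_force: 0.0
```

Run:
```python
from h import *
plan(519.8,-329.1,225,.119)
p,d,W=cloud("scene");S=W[190:310,420:520];m=(S[...,2]>66)&(S[...,2]<175)&(np.hypot(S[...,0]-517,S[...,1]-340)<25)
print(m.sum(),S[m].min(0),S[m].max(0),np.median(S[m],0))
```

```text
at [521.  340.6 239.9] [-3.1381 -0.0041 -0.2785] -> shift [0.9149 3.2215 0.067 ] turn [-0.0026 -0.0045 -0.3796]
218 [511.09108223 329.97458379  66.28318331] [530.85367448 362.26480321 158.78645223] [522.99191622 339.46604133 114.01432362]
```

Request:
send_rows --rows '[{"x": 0.04,"y": 0.15,"z": 0,"ax": 0,"ay": 0,"az": 0,"jaw": 0.2},{"x": 0.1,"y": 0.35,"z": 0,"ax": 0,"ay": 0,"az": 0,"jaw": 0.2},{"x": 0.17,"y": 0.6,"z": 0,"ax": 0,"ay": 0,"az": 0,"jaw": 0.2},{"x": 0.24,"y": 0.85,"z": 0,"ax": 0,"ay": 0,"az": 0,"jaw": 0.2},{"x": 0.28,"y": 1,"z": 0,"ax": 0,"ay": 0,"az": 0,"jaw": 0.2},{"x": 0.28,"y": 1,"z": 0,"ax": 0,"ay": 0,"az": 0,"jaw": 0.2},{"x": 0.28,"y": 1,"z": 0,"ax": 0,"ay": 0,"az": 0,"jaw": 0.2},{"x": 0.28,"y": 1,"z": 0,"ax": 0,"ay": 0,"az": 0,"jaw": 0.2},{"x": 0.28,"y": 1,"z": 0,"ax": 0,"ay": 0,"az": 0,"jaw": 0.2},{"x": 0.28,"y": 1,"z": 0,"ax": 0,"ay": 0,"az": 0,"jaw": 0.2}]'

```text
time: 16.6
tool_pos: [518.8, 133.0, 236.8]
tcp_rot: [3.142, 0.0, -0.278]
contact_force: [0.9, 0.5, 0.4]
grip_width: 55.0
finger_force: 0.0
```

Request:
send_rows --rows '[{"x": 0.04,"y": 0.15,"z": 0,"ax": 0,"ay": 0,"az": 0,"jaw": 0.2},{"x": 0.1,"y": 0.35,"z": 0,"ax": 0,"ay": 0,"az": 0,"jaw": 0.2},{"x": 0.17,"y": 0.6,"z": 0,"ax": 0,"ay": 0,"az": 0,"jaw": 0.2},{"x": 0.24,"y": 0.85,"z": 0,"ax": 0,"ay": 0,"az": 0,"jaw": 0.2},{"x": 0.28,"y": 1,"z": 0,"ax": 0,"ay": 0,"az": 0,"jaw": 0.2},{"x": 0.28,"y": 1,"z": 0,"ax": 0,"ay": 0,"az": -0.1,"jaw": 0.2},{"x": 0.28,"y": 1,"z": 0,"ax": 0,"ay": 0,"az": -0.2,"jaw": 0.2},{"x": 0.28,"y": 1,"z": 0,"ax": 0,"ay": 0,"az": -0.3,"jaw": 0.2},{"x": 0.28,"y": 1,"z": 0,"ax": 0,"ay": 0,"az": -0.38,"jaw": 0.2},{"x": 0.28,"y": 1,"z": 0,"ax": 0,"ay": 0,"az": -0.38,"jaw": 0.2}]'

```text
time: 17.85
tool_pos: [517.7, -75.1, 236.9]
tcp_rot: [3.141, -0.0, 0.119]
contact_force: [-0.6, 0.5, -1.0]
grip_width: 55.0
finger_force: 0.0
```

```bash
python3 -c "
from h import *
plan(519.8,-329.1,237,.119)"
```

```text
at [517.7 -75.1 236.9] [ 3.1414e+00 -1.0000e-04  1.1880e-01] -> shift [-1.4010e-01  1.2623e+00 -1.0000e-04] turn [ 0.0002 -0.0001 -0.0002]
```

Request:
send_rows --rows '[{"x": -0.02,"y": 0.2,"z": 0,"ax": 0,"ay": 0,"az": 0,"jaw": 0.2},{"x": -0.05,"y": 0.45,"z": 0,"ax": 0,"ay": 0,"az": 0,"jaw": 0.2},{"x": -0.08,"y": 0.7,"z": 0,"ax": 0,"ay": 0,"az": 0,"jaw": 0.2},{"x": -0.11,"y": 0.9,"z": 0,"ax": 0,"ay": 0,"az": 0,"jaw": 0.2},{"x": -0.12,"y": 1,"z": 0,"ax": 0,"ay": 0,"az": 0,"jaw": 0.2},{"x": -0.12,"y": 1,"z": 0,"ax": 0,"ay": 0,"az": 0,"jaw": 0.2},{"x": -0.12,"y": 1,"z": 0,"ax": 0,"ay": 0,"az": 0,"jaw": 0.2},{"x": -0.12,"y": 1,"z": 0,"ax": 0,"ay": 0,"az": 0,"jaw": 0.2},{"x": -0.12,"y": 1,"z": 0,"ax": 0,"ay": 0,"az": 0,"jaw": 0.2},{"x": -0.12,"y": 1,"z": 0,"ax": 0,"ay": 0,"az": 0,"jaw": 0.2}]'

```text
time: 19.1
tool_pos: [517.7, -276.2, 237.1]
tcp_rot: [3.141, -0.0, 0.12]
contact_force: [-0.2, 1.0, 0.4]
grip_width: 54.8
finger_force: 0.0
```

```bash
python3 -c "
from h import *
plan(519.8,-329.1,97,.119)"
```

```text
at [ 517.7 -276.2  237.1] [ 3.1414e+00 -2.0000e-04  1.1990e-01] -> shift [-0.0215  0.2638  0.7005] turn [ 0.0002 -0.0002  0.0009]
```

Request:
send_rows --rows '[{"x": -0.01,"y": 0.13,"z": 0,"ax": 0,"ay": 0,"az": 0,"jaw": 0.2},{"x": -0.0215,"y": 0.264,"z": 0,"ax": 0,"ay": 0,"az": 0,"jaw": 0.2},{"x": -0.0215,"y": 0.264,"z": 0,"ax": 0,"ay": 0,"az": 0,"jaw": 0.2},{"x": -0.0215,"y": 0.264,"z": 0.15,"ax": 0,"ay": 0,"az": 0,"jaw": 0.2},{"x": -0.0215,"y": 0.264,"z": 0.33,"ax": 0,"ay": 0,"az": 0,"jaw": 0.2},{"x": -0.0215,"y": 0.264,"z": 0.5,"ax": 0,"ay": 0,"az": 0,"jaw": 0.2},{"x": -0.0215,"y": 0.264,"z": 0.63,"ax": 0,"ay": 0,"az": 0,"jaw": 0.2},{"x": -0.0215,"y": 0.264,"z": 0.7,"ax": 0,"ay": 0,"az": 0,"jaw": 0.2},{"x": -0.0215,"y": 0.264,"z": 0.7,"ax": 0,"ay": 0,"az": 0,"jaw": 0.2},{"x": -0.0215,"y": 0.264,"z": 0.7,"ax": 0,"ay": 0,"az": 0,"jaw": 0.2}]'

```text
time: 20.35
tool_pos: [520.3, -329.9, 98.2]
tcp_rot: [3.14, -0.001, 0.119]
contact_force: [0.2, -0.4, 1.0]
grip_width: 55.0
finger_force: 0.0
```

Request:
send_rows --rows '[{"x": 0,"y": 0,"z": 0,"ax": 0,"ay": 0,"az": 0,"jaw": -1},{"x": 0,"y": 0,"z": 0,"ax": 0,"ay": 0,"az": 0,"jaw": -1},{"x": 0,"y": 0,"z": 0,"ax": 0,"ay": 0,"az": 0,"jaw": -1},{"x": 0,"y": 0,"z": 0,"ax": 0,"ay": 0,"az": 0,"jaw": -1},{"x": 0,"y": 0,"z": 0,"ax": 0,"ay": 0,"az": 0,"jaw": -1},{"x": 0,"y": 0,"z": 0,"ax": 0,"ay": 0,"az": 0,"jaw": -1},{"x": 0,"y": 0,"z": 0,"ax": 0,"ay": 0,"az": 0,"jaw": -1},{"x": 0,"y": 0,"z": 0,"ax": 0,"ay": 0,"az": 0,"jaw": -1},{"x": 0,"y": 0,"z": 0,"ax": 0,"ay": 0,"az": 0,"jaw": -1},{"x": 0,"y": 0,"z": 0,"ax": 0,"ay": 0,"az": 0,"jaw": -1}]'

```text
time: 21.6
tool_pos: [519.6, -329.6, 96.9]
tcp_rot: [3.142, 0.0, 0.119]
contact_force: [-0.2, 0.1, -0.1]
grip_width: 12.4
finger_force: 30.0
```

Request:
send_rows --rows '[{"x": 0,"y": 0,"z": -0.1,"ax": 0,"ay": 0,"az": 0,"jaw": -1},{"x": 0,"y": 0,"z": -0.25,"ax": 0,"ay": 0,"az": 0,"jaw": -1},{"x": 0,"y": 0,"z": -0.45,"ax": 0,"ay": 0,"az": 0,"jaw": -1},{"x": 0,"y": 0,"z": -0.65,"ax": 0,"ay": 0,"az": 0,"jaw": -1},{"x": 0,"y": 0,"z": -0.85,"ax": 0,"ay": 0,"az": 0,"jaw": -1},{"x": 0,"y": -0.1,"z": -0.95,"ax": 0,"ay": 0,"az": 0,"jaw": -1},{"x": -0.01,"y": -0.25,"z": -0.95,"ax": 0,"ay": 0,"az": 0,"jaw": -1},{"x": -0.02,"y": -0.45,"z": -0.95,"ax": 0,"ay": 0,"az": 0,"jaw": -1},{"x": -0.03,"y": -0.65,"z": -0.95,"ax": 0,"ay": 0,"az": 0,"jaw": -1},{"x": -0.04,"y": -0.85,"z": -0.95,"ax": 0,"ay": 0,"az": 0,"jaw": -1}]'

```text
time: 22.85
tool_pos: [490.3, -159.1, 286.0]
tcp_rot: [-3.14, 0.001, 0.12]
contact_force: [-0.2, 1.0, -0.4]
grip_width: 12.1
finger_force: 30.0
```

```bash
python3 -c "
from h import *
plan(468.1,354.8,287,-.28)"
```

```text
at [ 490.3 -159.1  286. ] [-3.1402e+00  1.3000e-03  1.1970e-01] -> shift [ 1.9660e-01 -2.5645e+00 -1.7000e-03] turn [-0.001   0.0015  0.3817]
```

Request:
send_rows --rows '[{"x": 0.015,"y": -0.2,"z": 0,"ax": 0,"ay": 0,"az": 0,"jaw": -1},{"x": 0.03,"y": -0.4,"z": 0,"ax": 0,"ay": 0,"az": 0,"jaw": -1},{"x": 0.045,"y": -0.6,"z": 0,"ax": 0,"ay": 0,"az": 0,"jaw": -1},{"x": 0.06,"y": -0.8,"z": 0,"ax": 0,"ay": 0,"az": 0,"jaw": -1},{"x": 0.08,"y": -1,"z": 0,"ax": 0,"ay": 0,"az": 0,"jaw": -1},{"x": 0.08,"y": -1,"z": 0,"ax": 0,"ay": 0,"az": 0,"jaw": -1},{"x": 0.08,"y": -1,"z": 0,"ax": 0,"ay": 0,"az": 0,"jaw": -1},{"x": 0.08,"y": -1,"z": 0,"ax": 0,"ay": 0,"az": 0,"jaw": -1},{"x": 0.08,"y": -1,"z": 0,"ax": 0,"ay": 0,"az": 0,"jaw": -1},{"x": 0.08,"y": -1,"z": 0,"ax": 0,"ay": 0,"az": 0,"jaw": -1}]'

```text
time: 24.1
tool_pos: [483.6, 38.2, 286.8]
tcp_rot: [3.142, 0.0, 0.118]
contact_force: [-0.3, -0.0, -0.7]
grip_width: 12.4
finger_force: 30.0
```

Request:
send_rows --rows '[{"x": 0.015,"y": -0.2,"z": 0,"ax": 0,"ay": 0,"az": 0,"jaw": -1},{"x": 0.03,"y": -0.4,"z": 0,"ax": 0,"ay": 0,"az": 0.05,"jaw": -1},{"x": 0.045,"y": -0.6,"z": 0,"ax": 0,"ay": 0,"az": 0.1,"jaw": -1},{"x": 0.06,"y": -0.8,"z": 0,"ax": 0,"ay": 0,"az": 0.2,"jaw": -1},{"x": 0.08,"y": -1,"z": 0,"ax": 0,"ay": 0,"az": 0.3,"jaw": -1},{"x": 0.08,"y": -1,"z": 0,"ax": 0,"ay": 0,"az": 0.381,"jaw": -1},{"x": 0.08,"y": -1,"z": 0,"ax": 0,"ay": 0,"az": 0.381,"jaw": -1},{"x": 0.08,"y": -1,"z": 0,"ax": 0,"ay": 0,"az": 0.381,"jaw": -1},{"x": 0.08,"y": -1,"z": 0,"ax": 0,"ay": 0,"az": 0.381,"jaw": -1},{"x": 0.08,"y": -1,"z": 0,"ax": 0,"ay": 0,"az": 0.381,"jaw": -1}]'

```text
time: 25.35
tool_pos: [475.7, 238.8, 286.9]
tcp_rot: [3.142, -0.0, -0.28]
contact_force: [-0.3, -0.4, -0.2]
grip_width: 12.5
finger_force: 30.0
```

```bash
python3 -c "
from h import *
plan(468.1,354.8,160,-.28)"
```

```text
at [475.7 238.8 286.9] [ 3.1416e+00 -1.0000e-04 -2.7990e-01] -> shift [-0.1969 -0.5467  0.6347] turn [ 0.     -0.0001  0.0001]
```

Request:
send_rows --rows '[{"x": -0.05,"y": -0.14,"z": 0,"ax": 0,"ay": 0,"az": 0,"jaw": -1},{"x": -0.12,"y": -0.34,"z": 0,"ax": 0,"ay": 0,"az": 0,"jaw": -1},{"x": -0.18,"y": -0.5,"z": 0,"ax": 0,"ay": 0,"az": 0,"jaw": -1},{"x": -0.197,"y": -0.547,"z": 0.05,"ax": 0,"ay": 0,"az": 0,"jaw": -1},{"x": -0.197,"y": -0.547,"z": 0.2,"ax": 0,"ay": 0,"az": 0,"jaw": -1},{"x": -0.197,"y": -0.547,"z": 0.4,"ax": 0,"ay": 0,"az": 0,"jaw": -1},{"x": -0.197,"y": -0.547,"z": 0.56,"ax": 0,"ay": 0,"az": 0,"jaw": -1},{"x": -0.197,"y": -0.547,"z": 0.635,"ax": 0,"ay": 0,"az": 0,"jaw": -1},{"x": -0.197,"y": -0.547,"z": 0.635,"ax": 0,"ay": 0,"az": 0,"jaw": -1},{"x": -0.197,"y": -0.547,"z": 0.635,"ax": 0,"ay": 0,"az": 0,"jaw": -1}]'

```text
time: 26.6
tool_pos: [468.8, 355.4, 161.3]
tcp_rot: [-3.14, -0.002, -0.28]
contact_force: [0.3, 0.8, 0.2]
grip_width: 12.3
finger_force: 30.0
```

Request:
send_rows --rows '[{"x": 0,"y": 0,"z": 0.04,"ax": 0,"ay": 0,"az": 0,"jaw": -1},{"x": 0,"y": 0,"z": 0.07,"ax": 0,"ay": 0,"az": 0,"jaw": -1},{"x": 0,"y": 0,"z": 0.1,"ax": 0,"ay": 0,"az": 0,"jaw": -1},{"x": 0,"y": 0,"z": 0.13,"ax": 0,"ay": 0,"az": 0,"jaw": -1},{"x": 0,"y": 0,"z": 0.15,"ax": 0,"ay": 0,"az": 0,"jaw": -1},{"x": 0,"y": 0,"z": 0.15,"ax": 0,"ay": 0,"az": 0,"jaw": -1},{"x": 0,"y": 0,"z": 0.15,"ax": 0,"ay": 0,"az": 0,"jaw": -1},{"x": 0,"y": 0,"z": 0.15,"ax": 0,"ay": 0,"az": 0,"jaw": -1},{"x": 0,"y": 0,"z": 0.15,"ax": 0,"ay": 0,"az": 0,"jaw": -1},{"x": 0,"y": 0,"z": 0.15,"ax": 0,"ay": 0,"az": 0,"jaw": -1}]'

```text
time: 27.85
tool_pos: [468.0, 355.2, 130.0]
tcp_rot: [-3.142, -0.0, -0.28]
contact_force: [-0.5, -0.0, 0.1]
grip_width: 12.6
finger_force: 30.0
```

Request:
send_rows --rows '[{"x": 0,"y": 0,"z": 0.03,"ax": 0,"ay": 0,"az": 0,"jaw": -1},{"x": 0,"y": 0,"z": 0.06,"ax": 0,"ay": 0,"az": 0,"jaw": -1},{"x": 0,"y": 0,"z": 0.09,"ax": 0,"ay": 0,"az": 0,"jaw": -1},{"x": 0,"y": 0,"z": 0.12,"ax": 0,"ay": 0,"az": 0,"jaw": -1},{"x": 0,"y": 0,"z": 0.14,"ax": 0,"ay": 0,"az": 0,"jaw": -1},{"x": 0,"y": 0,"z": 0.16,"ax": 0,"ay": 0,"az": 0,"jaw": -1},{"x": 0,"y": 0,"z": 0.165,"ax": 0,"ay": 0,"az": 0,"jaw": -1},{"x": 0,"y": 0,"z": 0.165,"ax": 0,"ay": 0,"az": 0,"jaw": -1},{"x": 0,"y": 0,"z": 0.165,"ax": 0,"ay": 0,"az": 0,"jaw": -1},{"x": 0,"y": 0,"z": 0.165,"ax": 0,"ay": 0,"az": 0,"jaw": -1}]'

```text
time: 29.1
tool_pos: [468.0, 355.2, 96.9]
tcp_rot: [-3.142, -0.0, -0.28]
contact_force: [0.1, -0.6, -0.4]
grip_width: 12.2
finger_force: 30.0
```

Request:
send_rows --rows '[{"x": 0,"y": 0,"z": 0,"ax": 0,"ay": 0,"az": 0,"jaw": 0.2},{"x": 0,"y": 0,"z": 0,"ax": 0,"ay": 0,"az": 0,"jaw": 0.2},{"x": 0,"y": 0,"z": 0,"ax": 0,"ay": 0,"az": 0,"jaw": 0.2},{"x": 0,"y": 0,"z": 0,"ax": 0,"ay": 0,"az": 0,"jaw": 0.2},{"x": 0,"y": 0,"z": 0,"ax": 0,"ay": 0,"az": 0,"jaw": 0.2},{"x": 0,"y": 0,"z": -0.1,"ax": 0,"ay": 0,"az": 0,"jaw": 0.2},{"x": 0,"y": 0,"z": -0.25,"ax": 0,"ay": 0,"az": 0,"jaw": 0.2},{"x": 0,"y": 0,"z": -0.45,"ax": 0,"ay": 0,"az": 0,"jaw": 0.2},{"x": 0,"y": 0,"z": -0.65,"ax": 0,"ay": 0,"az": 0,"jaw": 0.2},{"x": 0,"y": 0,"z": -0.7,"ax": 0,"ay": 0,"az": 0,"jaw": 0.2}]'

```text
time: 30.35
tool_pos: [468.9, 355.8, 239.7]
tcp_rot: [-3.138, -0.004, -0.28]
contact_force: [-0.4, 0.7, -1.2]
grip_width: 55.2
finger_force: 0.0
```

Run:
```python
from h import *
np.set_printoptions(precision=1,suppress=True)
p,d,W=cloud("scene");save("s5",cv2.resize(p[190:310,420:520],None,fx=4,fy=4,interpolation=cv2.INTER_CUBIC))
S=W[190:310,420:520]
for c in((519,339),(467,354)):
    m=(S[...,2]>66)&(S[...,2]<175)&(np.hypot(S[...,0]-c[0],S[...,1]-c[1])<20)
    print(m.sum(),np.percentile(S[m][:,2],[2,98]),np.median(S[m],0))
# screen handle from the top view
W=np.load("top_W.npy");S=W[240:280,300:400];m=(S[...,2]>100)&(S[...,2]<125);v,u=np.where(m)
print(np.median(S[m],0),S[m].min(0),S[m].max(0))
pts=np.array([S[m&(np.arange(300,400)[None]==c)].mean(0) for c in range(325,372,3)]);print(np.polyfit(pts[:,1],pts[:,0],1),pts.mean(0))
m=(W[...,2]>50)&(W[...,2]<64)&(W[...,0]<800)&(abs(W[...,1]+47)<160)
print(cv2.minAreaRect(W[m][:,:2].astype(np.float32)))
plan(508,-46,190,-np.pi/2)
```

```text
217 [ 67.1 157.6] [523.4 339.4 114.5]
170 [ 66.8 157.1] [471.3 356.1 125. ]
[507.6 -47.2 112.1] [ 503.3 -101.1  104.3] [512.3   6.5 118. ]
[ -0.  507.6] [507.6 -48.2 112.2]
((602.2490234375, -46.79252624511719), (272.8814697265625, 278.74505615234375), 0.4333813786506653)
at [468.7 355.7 239.4] [-3.1 -0.  -0.3] -> shift [0.7 1.9 0.2] turn [-0.  -0.   1.2]
```

View pics/s5.png

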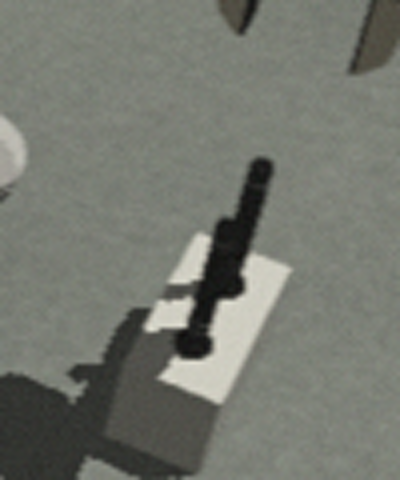

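Request:
send_rows --rows '[{"x": 0.04,"y": 0.1,"z": 0,"ax": 0,"ay": 0,"az": 0,"jaw": 0.2},{"x": 0.1,"y": 0.3,"z": 0,"ax": 0,"ay": 0,"az": -0.12,"jaw": 0.2},{"x": 0.2,"y": 0.5,"z": 0,"ax": 0,"ay": 0,"az": -0.26,"jaw": 0.2},{"x": 0.27,"y": 0.7,"z": 0,"ax": 0,"ay": 0,"az": -0.4,"jaw": 0.2},{"x": 0.35,"y": 0.95,"z": 0,"ax": 0,"ay": 0,"az": -0.55,"jaw": 0.2},{"x": 0.35,"y": 0.95,"z": 0,"ax": 0,"ay": 0,"az": -0.7,"jaw": 0.2},{"x": 0.35,"y": 0.95,"z": 0,"ax": 0,"ay": 0,"az": -0.84,"jaw": 0.2},{"x": 0.35,"y": 0.95,"z": 0,"ax": 0,"ay": 0,"az": -0.9,"jaw": 0.2},{"x": 0.35,"y": 0.95,"z": 0,"ax": 0,"ay": 0,"az": -0.9,"jaw": 0.2},{"x": 0.35,"y": 0.95,"z": 0,"ax": 0,"ay": 0,"az": -0.9,"jaw": 0.2}]'

```text
time: 31.65
tool_pos: [482.3, 152.7, 236.0]
tcp_rot: [-3.141, 0.002, 0.661]
contact_force: [-0.3, 0.1, 0.3]
grip_width: 55.3
finger_force: 0.0
```

```bash
python3 -c "
from h import *
plan(507.5,-47,237,np.pi/2)"
```

```text
at [482.3 152.7 236. ] [-3.141e+00  1.600e-03  6.611e-01] -> shift [-0.5136  0.8655 -0.0046] turn [-0.0013  0.0012 -0.8687]
```

Request:
send_rows --rows '[{"x": -0.08,"y": 0.13,"z": 0,"ax": 0,"ay": 0,"az": -0.05,"jaw": 0.2},{"x": -0.2,"y": 0.33,"z": 0,"ax": 0,"ay": 0,"az": -0.2,"jaw": 0.2},{"x": -0.32,"y": 0.53,"z": 0,"ax": 0,"ay": 0,"az": -0.35,"jaw": 0.2},{"x": -0.42,"y": 0.7,"z": 0,"ax": 0,"ay": 0,"az": -0.5,"jaw": 0.2},{"x": -0.5136,"y": 0.8655,"z": 0,"ax": 0,"ay": 0,"az": -0.65,"jaw": 0.2},{"x": -0.5136,"y": 0.8655,"z": 0,"ax": 0,"ay": 0,"az": -0.8,"jaw": 0.2},{"x": -0.5136,"y": 0.8655,"z": 0,"ax": 0,"ay": 0,"az": -0.869,"jaw": 0.2},{"x": -0.5136,"y": 0.8655,"z": 0,"ax": 0,"ay": 0,"az": -0.869,"jaw": 0.2},{"x": -0.5136,"y": 0.8655,"z": 0,"ax": 0,"ay": 0,"az": -0.869,"jaw": 0.2},{"x": -0.5136,"y": 0.8655,"z": 0,"ax": 0,"ay": 0,"az": -0.869,"jaw": 0.2}]'

```text
time: 32.9
tool_pos: [508.3, -46.2, 236.9]
tcp_rot: [-3.142, 0.0, 1.572]
contact_force: [0.8, 0.1, 0.6]
grip_width: 55.4
finger_force: 0.0
```

```bash
python3 -c "
from h import *
plan(507.5,-47,89,np.pi/2)"
```

```text
at [508.3 -46.2 236.9] [-3.1415e+00  1.0000e-04  1.5721e+00] -> shift [-0.0037 -0.0038  0.7393] turn [-0.0001  0.0001  0.0013]
```

Request:
send_rows --rows '[{"x": -0.004,"y": -0.004,"z": 0.1,"ax": 0,"ay": 0,"az": 0,"jaw": 0.2},{"x": -0.004,"y": -0.004,"z": 0.3,"ax": 0,"ay": 0,"az": 0,"jaw": 0.2},{"x": -0.004,"y": -0.004,"z": 0.45,"ax": 0,"ay": 0,"az": 0,"jaw": 0.2},{"x": -0.004,"y": -0.004,"z": 0.55,"ax": 0,"ay": 0,"az": 0,"jaw": 0.2},{"x": -0.004,"y": -0.004,"z": 0.65,"ax": 0,"ay": 0,"az": 0,"jaw": 0.2},{"x": -0.004,"y": -0.004,"z": 0.72,"ax": 0,"ay": 0,"az": 0,"jaw": 0.2},{"x": -0.004,"y": -0.004,"z": 0.74,"ax": 0,"ay": 0,"az": 0,"jaw": 0.2},{"x": -0.004,"y": -0.004,"z": 0.74,"ax": 0,"ay": 0,"az": 0,"jaw": 0.2},{"x": -0.004,"y": -0.004,"z": 0.74,"ax": 0,"ay": 0,"az": 0,"jaw": 0.2},{"x": -0.004,"y": -0.004,"z": 0.74,"ax": 0,"ay": 0,"az": 0,"jaw": 0.2}]'

```text
time: 34.15
tool_pos: [507.9, -47.2, 89.5]
tcp_rot: [3.14, 0.0, 1.573]
contact_force: [0.7, -0.0, 0.2]
grip_width: 55.2
finger_force: 0.0
```

Request:
send_rows --rows '[{"x": 0,"y": 0,"z": 0,"ax": 0,"ay": 0,"az": 0,"jaw": -1},{"x": 0,"y": 0,"z": 0,"ax": 0,"ay": 0,"az": 0,"jaw": -1},{"x": 0,"y": 0,"z": 0,"ax": 0,"ay": 0,"az": 0,"jaw": -1},{"x": 0,"y": 0,"z": 0,"ax": 0,"ay": 0,"az": 0,"jaw": -1},{"x": 0,"y": 0,"z": 0,"ax": 0,"ay": 0,"az": 0,"jaw": -1},{"x": 0,"y": 0,"z": 0,"ax": 0,"ay": 0,"az": 0,"jaw": -1},{"x": 0,"y": 0,"z": 0,"ax": 0,"ay": 0,"az": 0,"jaw": -1},{"x": 0,"y": 0,"z": 0,"ax": 0,"ay": 0,"az": 0,"jaw": -1},{"x": 0,"y": 0,"z": 0,"ax": 0,"ay": 0,"az": 0,"jaw": -1},{"x": 0,"y": 0,"z": 0,"ax": 0,"ay": 0,"az": 0,"jaw": -1}]'

```text
time: 35.4
tool_pos: [508.1, -47.2, 89.0]
tcp_rot: [3.14, 0.0, 1.573]
contact_force: [6.1, 0.9, -2.1]
grip_width: 8.7
finger_force: 30.0
```

Run:
```python
from h import *
o=bot.get_obs();print(o["tool_pos"],o["tcp_rot"],o["contact_force"])
r=np.hypot(170,42);a=np.arctan2(42,170)
for k in range(0,36,5)if 0 else np.linspace(0,35,15):
    b=a+np.radians(k);print(round(k,1),"y",round((170-r*np.cos(b))/200,4),"z",round(-(r*np.sin(b)-42)/200,4))
```

```text
[508.14723465 -47.23559784  89.00138628] [3.14024208e+00 1.98872690e-04 1.57275561e+00] [ 6.11484436  0.90976202 -2.11156731]
0.0 y 0.0 z -0.0
2.5 y 0.01 z -0.0369
5.0 y 0.0215 z -0.0733
7.5 y 0.0347 z -0.1092
10.0 y 0.0494 z -0.1444
12.5 y 0.0656 z -0.179
15.0 y 0.0833 z -0.2128
17.5 y 0.1025 z -0.2459
20.0 y 0.1231 z -0.2781
22.5 y 0.1451 z -0.3093
25.0 y 0.1684 z -0.3396
27.5 y 0.193 z -0.3688
30.0 y 0.2189 z -0.3969
32.5 y 0.246 z -0.4238
35.0 y 0.2742 z -0.4496
```

Request:
send_rows --rows '[{"x": 0,"y": 0.004,"z": -0.015,"ax": 0,"ay": 0,"az": 0,"jaw": -1},{"x": 0,"y": 0.01,"z": -0.037,"ax": 0,"ay": 0,"az": 0,"jaw": -1},{"x": 0,"y": 0.0215,"z": -0.073,"ax": 0,"ay": 0,"az": 0,"jaw": -1},{"x": 0,"y": 0.035,"z": -0.109,"ax": 0,"ay": 0,"az": 0,"jaw": -1},{"x": 0,"y": 0.049,"z": -0.144,"ax": 0,"ay": 0,"az": 0,"jaw": -1},{"x": 0,"y": 0.0655,"z": -0.179,"ax": 0,"ay": 0,"az": 0,"jaw": -1},{"x": 0,"y": 0.083,"z": -0.213,"ax": 0,"ay": 0,"az": 0,"jaw": -1},{"x": 0,"y": 0.1025,"z": -0.246,"ax": 0,"ay": 0,"az": 0,"jaw": -1},{"x": 0,"y": 0.1025,"z": -0.246,"ax": 0,"ay": 0,"az": 0,"jaw": -1},{"x": 0,"y": 0.1025,"z": -0.246,"ax": 0,"ay": 0,"az": 0,"jaw": -1}]'

```text
time: 36.65
tool_pos: [527.5, -47.1, 137.7]
tcp_rot: [-3.14, -0.0, 1.573]
contact_force: [3.2, 0.1, -7.4]
grip_width: 9.2
finger_force: 30.0
```

Request:
send_rows --rows '[{"x": 0,"y": 0.01,"z": -0.016,"ax": 0,"ay": 0,"az": 0,"jaw": -1},{"x": 0,"y": 0.0206,"z": -0.032,"ax": 0,"ay": 0,"az": 0,"jaw": -1},{"x": 0,"y": 0.0426,"z": -0.0634,"ax": 0,"ay": 0,"az": 0,"jaw": -1},{"x": 0,"y": 0.066,"z": -0.094,"ax": 0,"ay": 0,"az": 0,"jaw": -1},{"x": 0,"y": 0.0905,"z": -0.123,"ax": 0,"ay": 0,"az": 0,"jaw": -1},{"x": 0,"y": 0.116,"z": -0.151,"ax": 0,"ay": 0,"az": 0,"jaw": -1},{"x": 0,"y": 0.1435,"z": -0.178,"ax": 0,"ay": 0,"az": 0,"jaw": -1},{"x": 0,"y": 0.172,"z": -0.204,"ax": 0,"ay": 0,"az": 0,"jaw": -1},{"x": 0,"y": 0.172,"z": -0.204,"ax": 0,"ay": 0,"az": 0,"jaw": -1},{"x": 0,"y": 0.172,"z": -0.204,"ax": 0,"ay": 0,"az": 0,"jaw": -1}]'

```text
time: 37.9
tool_pos: [561.0, -46.8, 179.8]
tcp_rot: [-3.138, -0.0, 1.573]
contact_force: [-10.4, -0.1, 0.9]
grip_width: 8.5
finger_force: 30.0
```

Run:
```python
from h import *
np.set_printoptions(precision=2,suppress=True)
o=bot.get_obs();print(o["tool_pos"],o["contact_force"],o["grip_width"],o["time"])
p,d,W=cloud("scene");save("s6",cv2.resize(p[190:350,190:380],None,fx=4,fy=3.75,interpolation=cv2.INTER_CUBIC)[:600])
p2,d2,W2=cloud("top")
S=W2.reshape(-1,3);c=p2.reshape(-1,3).astype(int)
m=(c[:,0]>c[:,2]*2+20)&(S[:,2]>75)&(S[:,2]<230)&(S[:,0]>480)&(S[:,0]<680)&(abs(S[:,1]+47)<115)
print(m.sum());k=np.polyfit(S[m,0],S[m,2],1);r=S[m,2]-np.polyval(k,S[m,0]);g=abs(r)<6;k=np.polyfit(S[m,0][g],S[m,2][g],1);print(k,np.degrees(np.arctan(-k[0])),g.sum(),"z at hinge",np.polyval(k,677))
```

```text
[560.96 -46.83 179.84] [-10.38  -0.13   0.87] 8.53737243857852 37.9
117
[ -0.68 527.9 ] 34.05589372695905 117 z at hinge 70.29435084766243
```

View pics/s6.png

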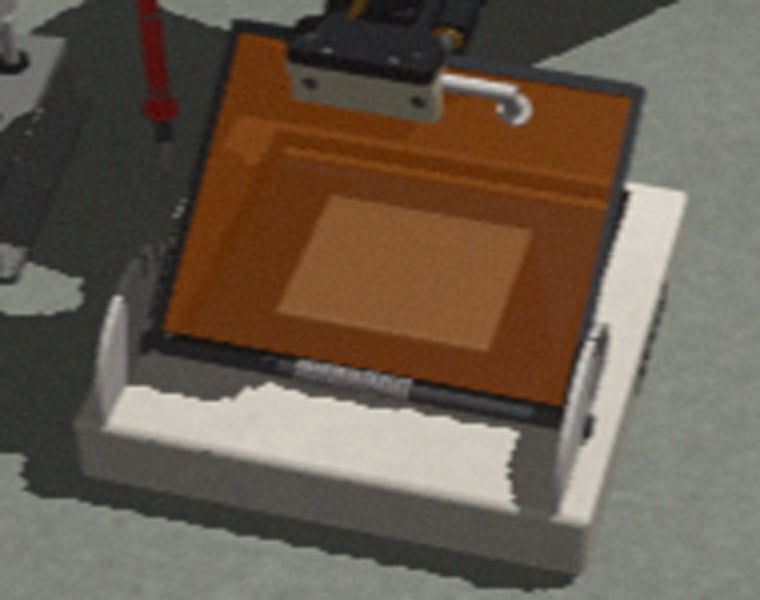

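Run:
```python
from h import *
p,d,W=cloud("scene");S=W.reshape(-1,3);c=p.reshape(-1,3).astype(int)
m=(c[:,0]>c[:,2]*2+20)&(S[:,2]>75)&(S[:,2]<230)&(S[:,0]>480)&(S[:,0]<690)&(abs(S[:,1]+47)<105)
x,z=S[m,0],S[m,2]
for i in range(5):
    k=np.polyfit(x,z,1);g=abs(z-np.polyval(k,x))<5;x,z=x[g],z[g]
print(len(x),np.degrees(np.arctan(-k[0])))
o=bot.get_obs();print(o["tool_pos"],o["contact_force"],o["grip_width"],o["finger_force"],o["time"])
S=W[190:310,420:520]
for a in((519,339),(467,354)):
    m=(S[...,2]>66)&(S[...,2]<175)&(np.hypot(S[...,0]-a[0],S[...,1]-a[1])<20);print(m.sum(),np.percentile(S[m][:,2],98))
```

```text
6499 33.918361686364726
[560.90764583 -46.82983068 179.79463032] [-9.69943807  0.15253534  1.85998015] 8.55244960764602 29.99199628829956 38.05
216 157.22056758215285
174 158.319244654231
```

```bash
python3 -c "
from plant import bot
print(bot.close_job())"
```

```text
the job is handed in; nothing more can be done
None
```

Both gel knives are standing blade down and released, guard on the block, one in each well, and the amber screen was at about 34° (allowed 31–39°), still held by the gripper, when I handed the job in at about 38 s; no verdict was returned.

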